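# Hang the dip basket from the wash tub on the drip stand

## Robot

A 6-joint arm with a two-finger parallel gripper is mounted at the origin on a cart in front of the work surface, level with it; the furniture and walls round the work are solid. World frame = base frame: x ahead of the robot, y to its left, z up, the work surface at z = 0. Lengths are in mm, angles in rad, forces in N, time in s.
With the tool pointing down it reaches from about 300 to 750 mm from the base axis. Payload 8.5 kg.
Tool frame: the origin (TCP) lies between the finger pads; the fingertips stand 14 mm ahead of it and the grasp point (between the pads) lies 5 mm behind it; z points along the fingers, x is the direction in which the jaws open and shut, and the axes are right-handed (so a half turn about z gives the same grasp; the last joint's range is limited). The gripper opens to 88 mm and grips with 3 to 60 N. Pads are 18 mm wide; open, the fingers measure 123 mm over their backs; the gripper's body (75 mm by 187 mm) begins 45 mm behind the grasp point.
Start: joints at [1.076, 0.381, 1.297, -0, 1.464, -0.215], TCP at [151.882, 528.595, 252.748] pointing down, gripper open.
Joint ranges: [-3.11, 3.11], [-0.89, 2.33], [0.22, 2.48], [-1.42, 4.56], [0.17, 2.85], [-2.88, 2.88]. Speed limits (rad/s): [2.39, 2.39, 3.14, 3.14, 3.14, 3.14].

## Interface

Orientations are given as a unit quaternion [x, y, z, w].
In Python, from station import readout, cams, job gives the robot as it stands.
- The arm moves only by the shell command python3 -m jog 'ROWS' [OPENING] [FORCE]. ROWS is JSON, a list of rows, each a list of 4 numbers: the shift along the tool's x, y, z in mm, then the turn about the tool's z in degrees. In form: [[x, y, z, roll], ...]. A call has 1 to 20 rows; each row is the pose to reach, as a shift and turn from the pose measured when the call began, along the tool's axes at that moment; what a row does not reach only later rows make up. A row lasts 1/12 s, in which the tool goes at most 41.7 mm and 7.16 degrees, less where a joint would pass 70% of its speed; a pose out of reach is approached as far as the arm can. A call with a gripper value outside its range is refused whole. OPENING is the opening, from 0 (shut) to 1 (fully open), set as the call begins (- or left out, the last holds). The fingers move at their own pace and stop on an object; FORCE is the grip in N (left out, the last holds). Time passes only in rows, so rows that repeat a pose let the fingers close. It gives the time, the measured TCP pose, the force and the opening at its end, in the units of the state.
- readout.observe(): the state, without advancing time (a new reading comes with each control period).
- cams.camera(name): name is "scene" or "top"; returns the picture (384x512x3 uint8, red, green, blue); there is no depth.
- cams.get_calibration(name): a dict with "camera_matrix" (3x3 intrinsics, pixels), "D" ([k1, k2, p1, p2, k3] as OpenCV has them; the pictures are not rectified), "cam_to_world" (4x4, takes a point from camera to world coordinates). Camera axes: x right, y up, looking along -z (the intrinsics and any distortion apply to the point x, -y, -z); pixel columns grow to the right and rows downward; lengths in mm; the calibration is good to about 2 mm. A picture is of the moment at which its call begins. get_calibration takes no time and is no camera call.
- job.close_job(): hands the job in, once; it reports no verdict.
The state is a dict: "t": time; "qpos": joint angles; "joint_vel": joint speeds; "tau": joint torques, N m; "eef_pos": TCP position; "ee_rot": TCP orientation; "force": force on the tool from outside, world axes, zero at the start; "torque": the same for the moment, N m; "width": finger opening in mm.
Only numpy, scipy, OpenCV 4.12 (cv2) and the standard library are available. Lean on these libraries where they do the work, as an engineer would, in place of code of your own. Each camera call takes 0.05 s, during which the arm holds its last target.

## Task

The sprocket, the bearing and the nut have had their wash: take the wire dip basket by its handle, lift it off the wash tub's two hooks and out of the tub, and hang it by its crossbar on the two hooks of the drip stand to drain. Keep it level so that they all stay in it, do not set it down on the way, and lower it right down into both hooks before you let go.

Things in the scene. Friction and masses are not known exactly. Their poses are not given: they have to be found in the camera images.
- basket_grip (a point): Centre of the dip basket's handle. Axes: y along the handle's crossbar, x across it, z up. The crossbar is a round steel bar, 8 mm thick, 132 mm long (y +-66); its middle 66 mm carries a black flat-sided grip, 16 mm wide in x, 20 mm high. An 8 mm upright at each end joins it to the pan. At the start the bar lies in the tub's two hooks and the pan hangs in the tub.
- basket: The loose dip basket, 0.24 to 0.43 kg plus 0.16 kg of parts in it. Origin: centre of the pan's underside, 165 mm below the handle's centre; same axes. Wire mesh pan, open on top, 100 mm in x, 130 mm in y, 45 mm high. Between bar, uprights and pan rim is an open window 116 mm high, seen from front and back; the hooks pass through it.
- wash_tub: Fixed empty metal wash tub, outside 186 mm in x, 206 mm in y, rim 85 mm above the bench, floor 10 mm, walls 4 mm. Origin on the bench under tub_seat, the tub's middle. Its -x side faces the robot, turned up to 0.35 rad either way. To take the basket out: lift it 60 to 90 mm (past 95 mm the pan's rim meets the hook rods from below), then draw it to the tub's -x by 100 mm or more.
- tub_seat (a point): Middle between the tub's two hooks, on the axis of a crossbar hung there, 195 mm above the bench. Axes: y from hook to hook, x to the back, z up. The hooks are 8 mm rods at y = +-46 mm: up behind the tub at x = 98, forward at z = 16 to x = 26, down to a V floor 16 mm long at z = -8, up to a ball tip at x = -26, z = 16 mm (rod axis). Nothing is over 22 mm above this point.
- drip_stand: Fixed drip stand, left or right of the tub: a dark steel drip tray with a 16 mm rim, from x = -87 to 111 mm, 204 mm in y, two steel rods rising at its back and bent forward as hooks. Origin on the bench under drip_seat. Its -x side faces the robot, turned up to 0.35 rad either way.
- drip_seat (a point): Middle between the stand's two hooks, where the handle's centre lies when hung, 250 mm above the bench. Axes and hooks as at tub_seat (plus a brace under each rod behind x = 45 mm). The basket goes on from 100 mm or more in front, its bar 25 to 85 mm above this point, moved to +x so that the hooks pass through its window, then straight down. Sideways play 9 mm each way.
- washed_sprocket_c (a point): Centre of the chain sprocket (70 mm wide, 6 mm thick), loose in the basket
- washed_bearing_c (a point): Centre of the ball bearing (32 mm wide, 10 mm high), loose in the basket
- hex_nut_c (a point): Centre of the axle nut (27 mm wide, 13 mm high), loose in the basket
There are look-alikes about, which are no part of the job. There is more than one size of the part that bears washed_sprocket_c; the job needs the smaller.

How it is judged (in metres and radians):
On the way, in this order (a step that is already met when the one before it is completed fails the run):
1. the basket is held and lifted out of the tub, its underside above the tub's rim (contact force between the fingers and basket above 0.5 N and height (world z) of basket above 0.087 m), for 0.1 s.
2. while still held, the crossbar is lowered into both hooks of the drip stand (within 8 mm of its seat in height) (contact force between the fingers and basket above 0.5 N and x of basket_grip in the frame of drip_seat between -0.014 and 0.014 m and y of basket_grip in the frame of drip_seat between -0.02 and 0.02 m and z of basket_grip in the frame of drip_seat between -0.008 and 0.008 m and angle between the y axis of basket and the y axis of drip_stand, either way round below 0.15 rad), for 0.2 s.
At the end, for the whole second after the job is handed in: The basket hangs at rest by its crossbar in both hooks of the drip stand: handle centre within 14 mm (x), 20 mm (y) and -8 to 6 mm (z) of drip_seat, parallel within 0.15 rad, tilted less than 0.2 rad, let go, with the sprocket, the bearing and the nut still in it (x of basket_grip in the frame of drip_seat between -0.014 and 0.014 m and y of basket_grip in the frame of drip_seat between -0.02 and 0.02 m and z of basket_grip in the frame of drip_seat between -0.008 and 0.006 m and angle between the y axis of basket and the y axis of drip_stand, either way round below 0.15 rad and angle between basket's own z axis and vertical below 0.2 rad and contact force between basket and drip_stand above 1 N and linear speed of basket below 0.05 m/s and angular speed of basket below 0.4 rad/s and distance between each of washed_sprocket_c, washed_bearing_c, hex_nut_c and basket below 0.07 m); the robot touches nothing.
It fails at once if the basket is tipped by more than 0.3 rad (17 degrees) (angle between basket's own z axis and vertical above 0.3 rad).
It fails at once if the basket is set down or sinks: its underside under 45 mm above the bench away from the tub, or on the tub's floor (height (world z) of basket below 0.018 m or (horizontal distance between basket and wash_tub above 0.05 m and height (world z) of basket below 0.045 m)).
It fails at once if the basket is let go of on the way, lifted from the tub and not yet at the drip stand's hooks (height (world z) of basket above 0.05 m and distance between basket_grip and drip_seat above 0.035 m and contact force between the fingers and basket below 0.05 N).
It also fails if it takes over 54 s, if anything falls off the work surface, if the arm or the gripper's body presses on something with over 40 N, if the wrist force passes 120 N, or if a joint passes its speed limit or range.

## Working session

There is one attempt and no reset: what is moved stays moved. The work goes in short steps, Python scripts to look and compute and a shell command to move; the robot and the scene stay as the last step left them, time stands still between calls to the robot, and variables do not carry over. Pictures are saved under pics/ and viewed, and the job is handed in when it is done.

```bash
ls; mkdir -p pics
python3 - <<'E'
from station import readout, cams, job
import cv2, numpy as np
print(readout.observe())
for n in ["scene","top"]:
    im=cams.camera(n); cv2.imwrite(f"pics/{n}0.png",im[:,:,::-1])
    print(n,cams.get_calibration(n))
E
```

```text
pics
{'t': 0.0, 'qpos': array([ 1.07570485e+00,  3.81152962e-01,  1.29822854e+00,  5.48026406e-07,
        1.46362994e+00, -2.15326619e-01]), 'joint_vel': array([-0.00067294, -0.0007294 ,  0.00016999, -0.0004546 ,  0.00010361,
        0.00018942]), 'tau': array([ 4.55240397e-04, -4.37928414e+01, -2.24559331e+01,  7.14400643e-02,
        3.52790218e-02, -1.28419842e-04]), 'eef_pos': array([151.75957925, 528.37465523, 252.17174426]), 'ee_rot': array([ 7.98789418e-01,  6.01610308e-01, -6.44872933e-04,  2.95600176e-04]), 'force': array([ 1.23634772, -0.15771774,  0.15614514]), 'torque': array([ 0.04979112,  0.00493654, -0.02032044]), 'width': 88.08741971377394}
scene {'camera_matrix': array([[424.9959347 ,   0.        , 250.61713283],
       [  0.        , 424.9959347 , 199.57889086],
       [  0.        ,   0.        ,   1.        ]]), 'D': array([0.03462758, 0.        , 0.        , 0.        , 0.        ]), 'cam_to_world': array([[-9.02610657e-01,  2.47763253e-01, -3.52004789e-01,
         4.03096231e+01],
       [-4.30412011e-01, -5.07530136e-01,  7.46430614e-01,
         9.76362798e+02],
       [ 6.28503885e-03,  8.25243316e-01,  5.64742390e-01,
         8.69860085e+02],
       [ 0.00000000e+00,  0.00000000e+00,  0.00000000e+00,
         1.00000000e+00]])}
top {'camera_matrix': array([[369.09785929,   0.        , 256.78080238],
       [  0.        , 369.09785929, 191.30861882],
       [  0.        ,   0.        ,   1.        ]]), 'D': array([-0.04021567,  0.        ,  0.        ,  0.        ,  0.        ]), 'cam_to_world': array([[ 2.22013717e-02,  9.81858777e-01, -1.88309431e-01,
         2.43930078e+02],
       [-9.99712182e-01,  2.35159040e-02,  4.74917831e-03,
         6.40844295e+01],
       [ 9.09128891e-03,  1.88149794e-01,  9.82098266e-01,
         1.33740767e+03],
       [ 0.00000000e+00,  0.00000000e+00,  0.00000000e+00,
         1.00000000e+00]])}
```

View pics/scene0.png

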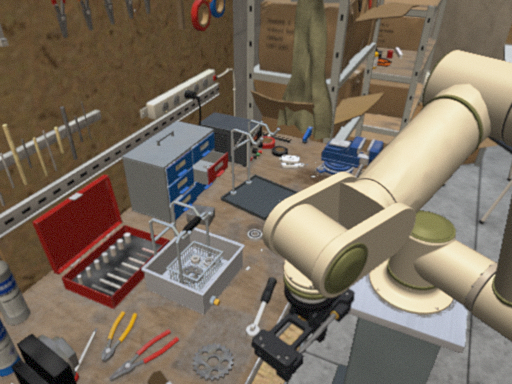

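View pics/top0.png

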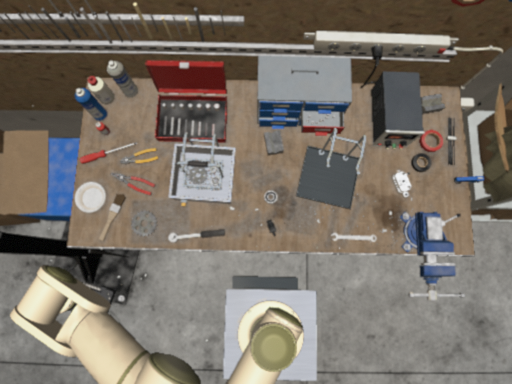

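The scene view shows the tub at about (195,268) with the basket's black grip near (190,222), and the drip tray at (262,195). In the top view the tub is at (203,172) with the grip near (199,164), and the drip stand is at (330,178) with its hooks near (345,150). A large loose sprocket lies at top (144,222), and a washer or ring at (271,197).

Run:
```python
import cv2, numpy as np
def crop(f,x0,y0,w,h,s,o):
    im=cv2.imread(f)[y0:y0+h,x0:x0+w]; im=cv2.resize(im,None,fx=s,fy=s,interpolation=cv2.INTER_CUBIC); 
    for i in range(0,w,10): cv2.line(im,(i*s,0),(i*s,12 if i%50==0 else 5),(0,255,255),1)
    for i in range(0,h,10): cv2.line(im,(0,i*s),(12 if i%50==0 else 5,i*s),(0,255,255),1)
    cv2.imwrite(o,im)
crop("pics/top0.png",160,115,90,95,6,"pics/t_tub.png")
crop("pics/top0.png",290,115,90,95,6,"pics/t_st.png")
crop("pics/scene0.png",140,190,110,120,5,"pics/s_tub.png")
crop("pics/scene0.png",210,105,110,120,5,"pics/s_st.png")
```

```text
(no output)
```

View pics/t_tub.png

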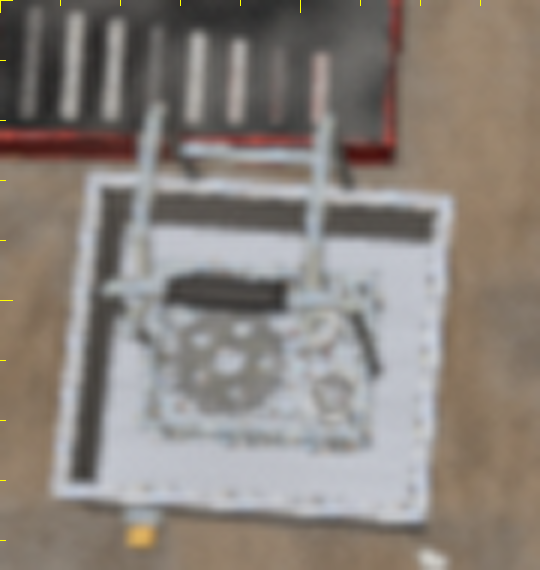

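View pics/t_st.png

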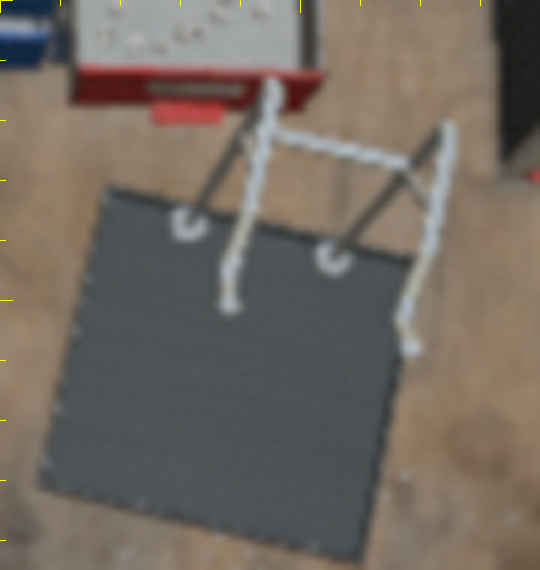

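View pics/s_tub.png

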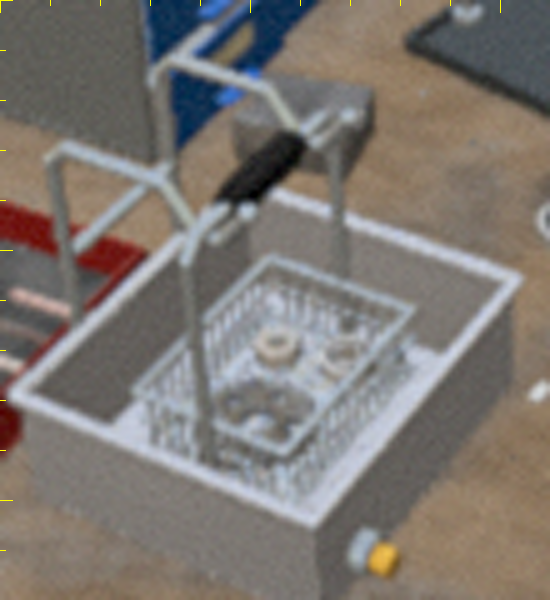

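View pics/s_st.png

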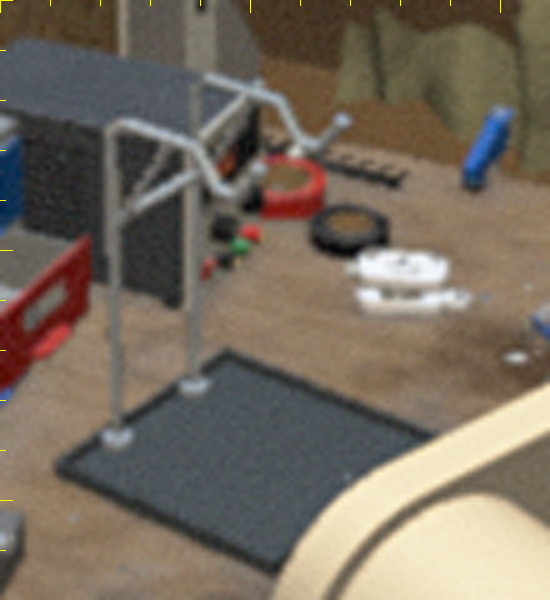

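```bash
cat > h.py <<'E'
import numpy as np, cv2
from station import cams
def ray(n,px):
    c=cams.get_calibration(n); T=np.array(c["cam_to_world"])
    u=cv2.undistortPoints(np.array([[px]],float),c["camera_matrix"],c["D"])[0,0]
    d=T[:3,:3]@np.array([u[0],-u[1],-1]); return T[:3,3],d/np.linalg.norm(d)
def onz(n,px,z):
    o,d=ray(n,px); return o+d*(z-o[2])/d[2]
def tri(p1,p2):
    o1,d1=ray("top",p1);o2,d2=ray("scene",p2)
    s=np.linalg.lstsq(np.c_[d1,-d2],o2-o1,rcond=None)[0]
    a=o1+d1*s[0];b=o2+d2*s[1]; return (a+b)/2,np.linalg.norm(a-b)
def rigid(loc,w):
    loc=np.array(loc,float);w=np.array(w)[:,:2]
    lc,wc=loc.mean(0),w.mean(0)
    H=(loc-lc).T@(w-wc); a=np.arctan2(H[0,1]-H[1,0],H[0,0]+H[1,1])
    R=np.array([[np.cos(a),-np.sin(a)],[np.sin(a),np.cos(a)]]); t=wc-R@lc
    return t,a,w-(loc@R.T+t)
def proj(n,P):
    c=cams.get_calibration(n);T=np.linalg.inv(np.array(c["cam_to_world"]));q=T[:3,:3]@np.array(P)+T[:3,3]
    return cv2.projectPoints(np.array([[q[0],-q[1],-q[2]]]),np.zeros(3),np.zeros(3),c["camera_matrix"],c["D"])[0][0,0]
E
python3 - <<'E'
from h import *
np.set_printoptions(precision=2,suppress=True)
tub=[(175,144.7),(234.7,148.3),(230.3,201.7),(169.2,197.2)]
print("tub top",rigid([(93,103),(93,-103),(-93,-103),(-93,103)],[onz("top",p,85) for p in tub]))
ts=[(142.5,268.8),(203,294),(244,245.5),(195,229)]  # BL? scene corners
for p in ts: print(onz("scene",p,85))
tray=[(307.8,146.3),(359.2,158.7),(350,208.3),(297,196.2)]
print("tray",rigid([(111,102),(111,-102),(-87,-102),(-87,102)],[onz("top",p,8) for p in tray]))
tt=[(328.3,165.5),(358.5,172.7)];tsn=[(261.6,139.4),(278.6,129.2)]
print("tips z",rigid([(-26,46),(-26,-46)],[onz("top",p,266) for p in tt]))
print("tips z scene",rigid([(-26,46),(-26,-46)],[onz("scene",p,266) for p in tsn]))
for a,b in zip(tt,tsn): print(tri(a,b))
# grip mask
for n,(x0,y0,w,h) in {"top":(180,155,35,16),"scene":(180,208,26,26)}.items():
    im=cv2.imread(f"pics/{n}0.png")[y0:y0+h,x0:x0+w]; m=(im.max(2)<75).astype(np.uint8)
    k,l,s,c=cv2.connectedComponentsWithStats(m); i=1+s[1:,4].argmax(); print(n,s[i],c[i]+[x0,y0]); 
    print(cv2.minAreaRect(np.argwhere(l==i)[:,::-1].astype(np.float32)))
E
```

```text
tub top (array([545.97, 249.57]), np.float64(-0.04401871875853057), array([[ 1.8 ,  3.05],
       [ 2.58, -3.09],
       [-2.98, -2.6 ],
       [-1.41,  2.63]]))
[646.25 354.51  85.  ]
[457.69 362.03  85.  ]
[447.51 154.37  85.  ]
[611.19 150.68  85.  ]
tray (array([ 547.39, -204.69]), np.float64(-0.2101543824632057), array([[-1.28, -2.48],
       [-2.04,  3.69],
       [ 2.77,  2.06],
       [ 0.54, -3.27]]))
tips z (array([ 548.91, -205.29]), np.float64(-0.21639279570077136), array([[ 0.1 ,  0.47],
       [-0.1 , -0.47]]))
tips z scene (array([ 546.47, -194.16]), np.float64(-0.20635946585450082), array([[ 0.38,  1.81],
       [-0.38, -1.81]]))
(array([ 536.12, -155.65,  258.62]), np.float64(1.278870644786034))
(array([ 515.18, -246.62,  260.54]), np.float64(0.545442078531889))
top [ 8  6 19  6 56] [197.98 163.73]
((17.06344985961914, 8.611675262451172), (18.025503158569336, 4.4885640144348145), 4.085616588592529)
scene [  3   8  19  15 135] [192.46 223.36]
((11.876106262207031, 15.858406066894531), (8.09019947052002, 20.131427764892578), 48.8140754699707)
```

Run:
```python
from h import *
np.set_printoptions(precision=2,suppress=True)
g=tri((198,163.7),(192.5,223.4)); print("grip tri",g, onz("top",(198,163.7),205)," scene",onz("scene",(192.5,223.4),198))
def path(t,a,zs):
    R=np.array([[np.cos(a),-np.sin(a)],[np.sin(a),np.cos(a)]])
    out=[]
    for s in (46,-46):
        out.append([np.r_[R@np.array([x,s])+t,zs+z] for x,z in [(98,16),(26,16),(8,-8),(-8,-8),(-26,16)]])
    return out
for n,(x0,y0,w,h,s) in {"top":(160,115,210,95,3.8),"scene":(140,105,150,150,4)}.items():
    im=cv2.imread(f"pics/{n}0.png")[y0:y0+h,x0:x0+w]; im=cv2.resize(im,None,fx=s,fy=s,interpolation=cv2.INTER_CUBIC)
    for t,a,zs,c in [((546,249.6),-.044,195,(0,0,255)),((548,-205),-.213,250,(255,0,255))]:
        for P in path(t,a,zs):
            p=[((proj(n,q)-[x0,y0]+.5)*s).astype(int) for q in P]
            cv2.polylines(im,[np.array(p)],False,c,1)
    cv2.imwrite(f"pics/ov_{n}.png",im)
```

```text
grip tri (array([549.02, 248.72, 194.53]), np.float64(1.188786297404381)) [545.65 246.8  205.  ]  scene [547.06 252.48 198.  ]
```

View pics/ov_top.png

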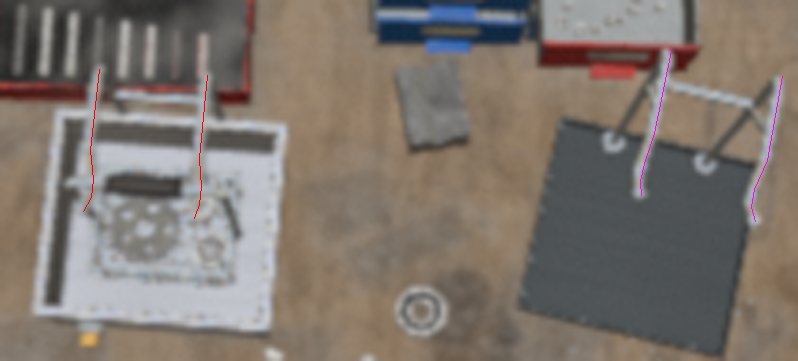

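View pics/ov_scene.png

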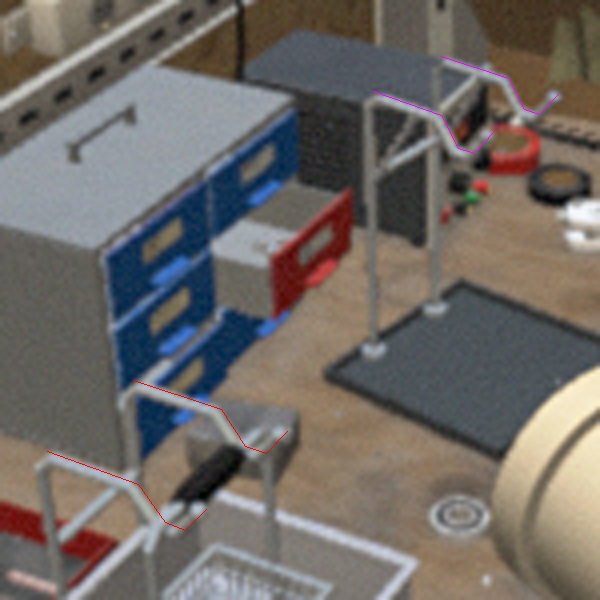

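Candidates: the basket is the only one, with its grip at top (198,164) and scene (192,223). The sprocket in the basket, at top (198,177), is the small one. The look-alikes are the large loose sprocket at top (144,222), the ring at top (271,197) and the roller/tape rings at top (422,160). The tub crop confirms the sprocket, bearing and nut are in the pan. Next I work out the first move.

```bash
cat >> h.py <<'E'
from scipy.spatial.transform import Rotation as Ro
from station import readout
def goto(p,yaw):
    """shift in tool axes (mm) and roll (deg) to reach world TCP p with tool x at world angle yaw"""
    s=readout.observe(); R=Ro.from_quat(s["ee_rot"]).as_matrix()
    d=R.T@(np.array(p)-s["eef_pos"]); a=np.arctan2(R[1,0],R[0,0])
    r=-(yaw-a); r=(r+np.pi/2)%np.pi-np.pi/2
    print("t",s["t"],"tcp",s["eef_pos"].round(1),"yaw",round(a,3),"tilt",np.degrees(np.arccos(-R[2,2])).round(2),"w",s["width"].round(1),"F",s["force"].round(1),"-> shift",d.round(1),"roll",np.degrees(r).round(1))
E
python3 - <<'E'
from h import *
goto((547.5,249.3,290),-.046)
E
```

```text
Traceback (most recent call last):
  File "h.py", line 29, in goto
    print("t",s["t"],"tcp",s["eef_pos"].round(1),"yaw",round(a,3),"tilt",np.degrees(np.arccos(-R[2,2])).round(2),"w",s["width"].round(1),"F",s["force"].round(1),"-> shift",d.round(1),"roll",np.degrees(r).round(1))
                                                                                                                     ^^^^^^^^^^^^^^^^
AttributeError: 'float' object has no attribute 'round'
```

```bash
sed -i 's/s\["width"\].round(1)/round(s["width"],1)/' h.py
python3 - <<'E'
from h import *
goto((547.5,249.3,290),-.046)
E
```

```text
t 0.1 tcp [151.8 528.4 252.2] yaw 1.291 tilt 0.07 w 88.4 F [0.5 0.1 0. ] -> shift [-159.   457.4  -37.7] roll 76.6
```

```bash
python3 -m jog '[[-8,23,-8,4],[-16,46,-16,8],[-24,69,-24,12],[-32,92,-32,16],[-40,115,-38,20],[-48,138,-38,24],[-56,160,-38,28],[-64,183,-38,32],[-72,206,-38,36],[-80,229,-38,40],[-88,252,-38,44],[-96,275,-38,48],[-104,298,-38,52],[-112,320,-38,56],[-120,343,-38,60],[-128,366,-38,64],[-136,389,-38,68],[-144,412,-38,72],[-152,435,-38,76],[-159,457,-38,76.6]]' 1 45
python3 -m jog '[[0,0,0,0],[0,0,0,0],[0,0,0,0]]'
python3 - <<'E'
from h import *
goto((547.5,249.3,290),-.046)
for n in ["scene","top"]: cv2.imwrite(f"pics/{n}1.png",cams.camera(n)[:,:,::-1])
a=cv2.imread("pics/scene1.png")[160:310,120:300]; cv2.imwrite("pics/c1.png",cv2.resize(a,None,fx=4,fy=4,interpolation=cv2.INTER_CUBIC))
a=cv2.imread("pics/top1.png")[110:240,150:290]; cv2.imwrite("pics/c1t.png",cv2.resize(a,None,fx=4,fy=4,interpolation=cv2.INTER_CUBIC))
E
```

```text
t: 1.77
eef_pos: [548.0, 248.4, 289.9]
ee_rot: [1.0, -0.025, -0.001, 0.001]
force: [0.6, -0.1, -0.0]
width: 88.0
t: 2.02
eef_pos: [547.4, 248.8, 289.6]
ee_rot: [1.0, -0.025, -0.001, 0.001]
force: [-0.3, 0.2, -0.1]
width: 88.4
t 2.0167 tcp [547.4 248.8 289.6] yaw -0.049 tilt 0.16 w 88.4 F [-0.3  0.2 -0.1] -> shift [ 0.  -0.5 -0.4] roll -0.2
```

View pics/c1.png

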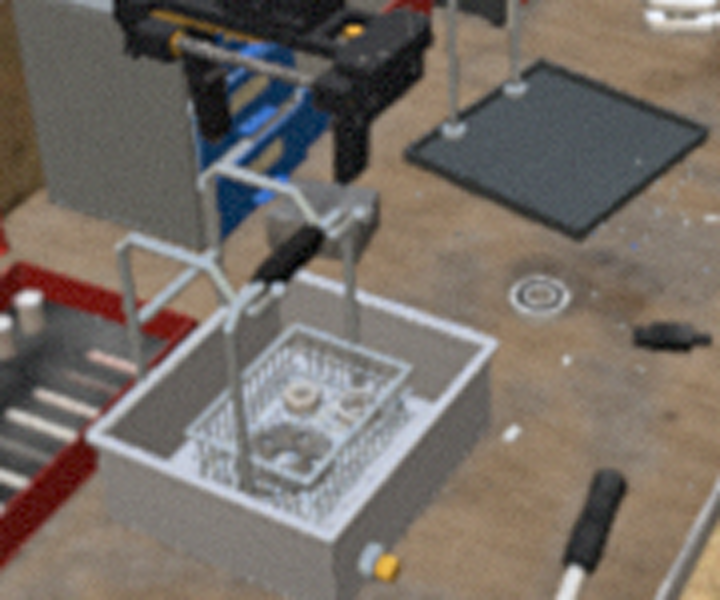

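View pics/c1t.png

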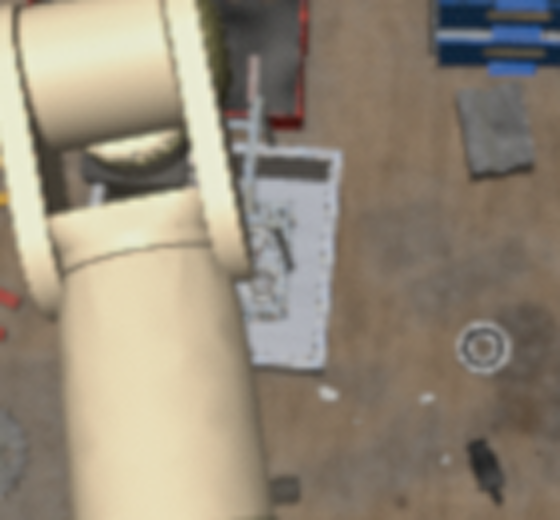

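The scene crop shows the open fingers, tips near crop (210,135) and (350,175), straddling above the grip at crop (290,255). The top view is hidden by the arm. Now I descend and grip.

```bash
python3 -m jog '[[0,0,15,0],[0,0,30,0],[0,0,45,0],[0,0,60,0],[0,0,72,0],[0,0,82,0],[0,0,90,0],[0,0,96,0],[0,0,99.5,0],[0,0,99.5,0]]' 1 45
python3 - <<'E'
from h import *
goto((547.5,249.3,190),-.046)
for n in ["scene"]: cv2.imwrite(f"pics/{n}2.png",cams.camera(n)[:,:,::-1])
a=cv2.imread("pics/scene2.png")[160:310,120:300]; cv2.imwrite("pics/c2.png",cv2.resize(a,None,fx=4,fy=4,interpolation=cv2.INTER_CUBIC))
E
```

```text
t: 2.95
eef_pos: [546.9, 249.1, 190.1]
ee_rot: [1.0, -0.024, -0.001, 0.001]
force: [0.2, 0.1, 0.2]
width: 88.1
t 2.95 tcp [546.9 249.1 190.1] yaw -0.048 tilt 0.15 w 88.1 F [0.2 0.1 0.2] -> shift [ 0.6 -0.2  0.1] roll -0.1
```

View pics/c2.png

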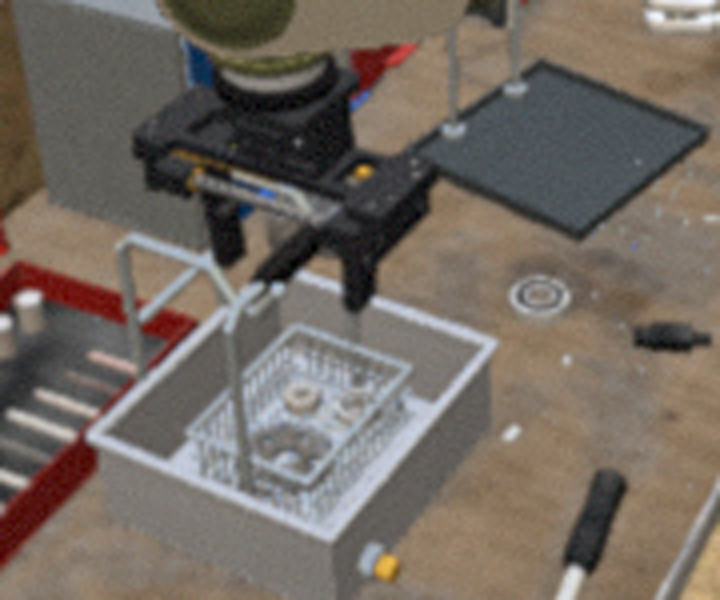

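The scene crop shows the fingers either side of the black grip, with no contact force. Closing.

```bash
python3 -m jog '[[0,0,0,0],[0,0,0,0],[0,0,0,0],[0,0,0,0],[0,0,0,0],[0,0,0,0],[0,0,0,0],[0,0,0,0],[0,0,0,0],[0,0,0,0]]' 0 45
python3 - <<'E'
from h import *
goto((547.5,249.3,190),-.046)
E
```

```text
t: 3.83
eef_pos: [547.0, 249.1, 190.6]
ee_rot: [1.0, -0.024, -0.001, 0.001]
force: [0.3, -0.7, 0.1]
width: 23.6
t 3.8333 tcp [547.  249.1 190.6] yaw -0.048 tilt 0.11 w 23.6 F [ 0.3 -0.7  0.1] -> shift [ 0.5 -0.2  0.6] roll -0.1
```

```bash
python3 -m jog '[[0,0,0,0],[0,0,0,0],[0,0,0,0],[0,0,0,0],[0,0,0,0],[0,0,0,0]]' 0 45
python3 - <<'E'
from h import *
goto((547.5,249.3,190),-.046)
E
```

```text
t: 4.33
eef_pos: [547.1, 249.1, 190.7]
ee_rot: [1.0, -0.024, -0.001, 0.001]
force: [0.8, -0.0, 0.0]
width: 15.5
t 4.3333 tcp [547.1 249.1 190.7] yaw -0.048 tilt 0.11 w 15.5 F [ 0.8 -0.   0. ] -> shift [ 0.4 -0.2  0.7] roll -0.1
```

Gripped at a width of 15.5 mm. Lifting 75 mm straight up.

```bash
python3 -m jog '[[0,0,-1,0],[0,0,-3,0],[0,0,-6,0],[0,0,-10,0],[0,0,-15,0],[0,0,-20,0],[0,0,-25,0],[0,0,-30,0],[0,0,-36,0],[0,0,-42,0],[0,0,-48,0],[0,0,-54,0],[0,0,-60,0],[0,0,-65,0],[0,0,-69,0],[0,0,-72,0],[0,0,-74,0],[0,0,-75,0],[0,0,-75,0],[0,0,-75,0]]' 0 45
python3 - <<'E'
from h import *
goto((547.5,249.3,265),-.046)
for n in ["scene"]: cv2.imwrite(f"pics/{n}3.png",cams.camera(n)[:,:,::-1])
a=cv2.imread("pics/scene3.png")[160:310,120:300]; cv2.imwrite("pics/c3.png",cv2.resize(a,None,fx=4,fy=4,interpolation=cv2.INTER_CUBIC))
E
```

```text
t: 6.0
eef_pos: [547.1, 249.2, 265.4]
ee_rot: [1.0, -0.024, -0.001, 0.001]
force: [0.4, -0.7, -5.1]
width: 15.6
t 6.0 tcp [547.1 249.2 265.4] yaw -0.048 tilt 0.13 w 15.6 F [ 0.4 -0.7 -5.1] -> shift [ 0.4 -0.1  0.4] roll -0.1
```

View pics/c3.png

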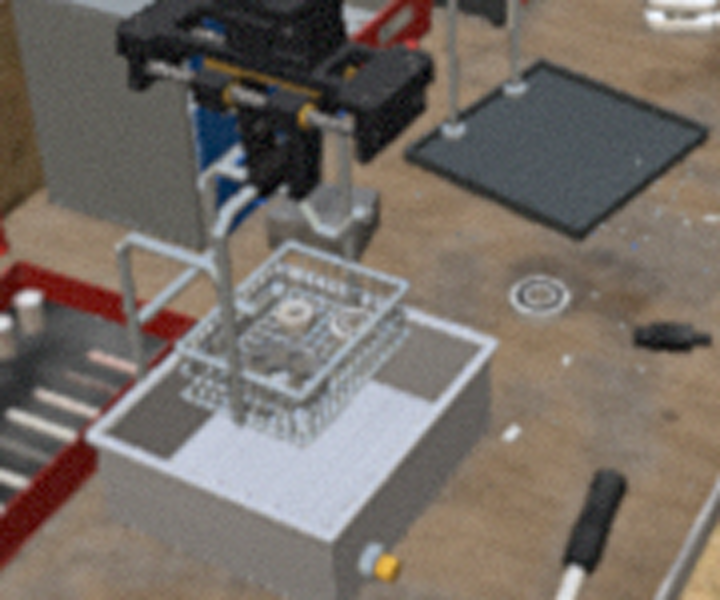

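The basket is lifted, level, with all parts in it (5 N load). Drawing it to the tub's -x by 140 mm.

```bash
python3 -m jog '[[-1,0,0,0],[-4,0,0,0],[-9,0,0,0],[-16,0,0,0],[-25,0,0,0],[-35,0,0,0],[-45,0,0,0],[-55,0,0,0],[-65,0,0,0],[-75,0,0,0],[-85,0,0,0],[-95,0,0,0],[-105,0,0,0],[-115,0,0,0],[-124,0,0,0],[-131,0,0,0],[-136,0,0,0],[-139,0,0,0],[-140,0,0,0],[-140,0,0,0]]' 0 45
python3 - <<'E'
from h import *
c,s=np.cos(-.213),np.sin(-.213)
goto((548-140*c,-204-140*s,300),-.213)
for n in ["scene","top"]: cv2.imwrite(f"pics/{n}4.png",cams.camera(n)[:,:,::-1])
E
```

```text
t: 7.72
eef_pos: [407.3, 256.0, 265.7]
ee_rot: [1.0, -0.024, -0.001, 0.001]
force: [0.3, -0.1, -6.1]
width: 15.4
t 7.7167 tcp [407.3 256.  265.7] yaw -0.048 tilt 0.12 w 15.4 F [ 0.3 -0.1 -6.1] -> shift [ 24.6 429.7 -33.7] roll 9.4
```

View pics/scene4.png

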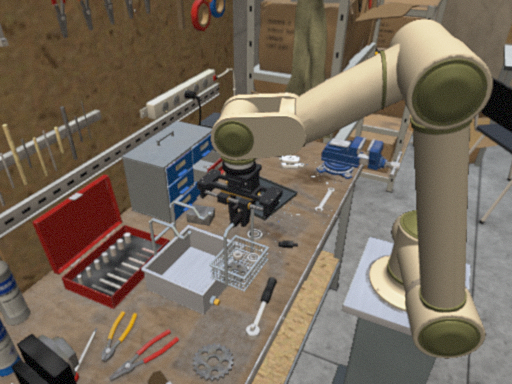

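View pics/top4.png

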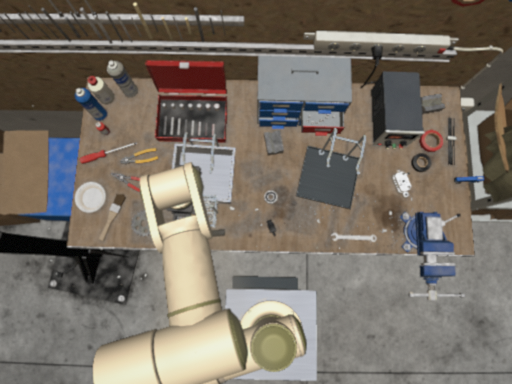

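The basket is clear of the tub at about scene (238,262) with the parts still in it. The path toward the stand is free. Crossing to the stand, rising 34 mm and turning to its heading.

```bash
python3 -m jog '[[0,1,-1,0],[0,4,-3,0],[0.5,9,-6,0.2],[1,16,-9,0.4],[1.5,25,-12,0.6],[2,36,-15,0.8],[3,48,-18,1],[4,60,-21,1.3],[4.5,72,-24,1.6],[5,84,-27,1.9],[6,97,-30,2.2],[7,110,-32,2.5],[7.5,123,-33,2.8],[8,136,-34,3.1],[9,149,-34,3.4],[9.5,162,-34,3.7],[10,174,-34,4],[11,184,-34,4.2],[11.5,191,-34,4.4],[12,195,-34,4.5]]' 0 45
python3 - <<'E'
from h import *
c,s=np.cos(-.213),np.sin(-.213)
goto((548-140*c,-204-140*s,300),-.213)
E
```

```text
t: 9.48
eef_pos: [410.1, 59.6, 300.0]
ee_rot: [0.998, -0.064, -0.001, 0.001]
force: [1.0, 0.1, -6.4]
width: 15.6
t 9.4833 tcp [410.1  59.6 300. ] yaw -0.129 tilt 0.12 w 15.6 F [ 1.   0.1 -6.4] -> shift [ 31.1 231.9   0.4] roll 4.8
```

```bash
python3 -m jog '[[0,2,0,0],[1,6,0,0.1],[2,13,0,0.3],[3,23,0,0.5],[5,35,0,0.8],[7,48,0,1.1],[9,62,0,1.4],[11,76,0,1.7],[13,91,0,2],[15,106,0,2.3],[17,121,0,2.6],[19,136,0,2.9],[21,151,0,3.2],[23,166,0,3.5],[25,181,0,3.8],[27,196,0,4.1],[28.5,210,0,4.4],[30,221,0,4.6],[31,228,0,4.8],[31,232,0,4.8]]' 0 45
python3 -m jog '[[0,0,0,0],[0,0,0,0],[0,0,0,0],[0,0,0,0],[0,0,0,0]]'
python3 - <<'E'
from h import *
goto((548,-204,300),-.213)
for n in ["scene","top"]: cv2.imwrite(f"pics/{n}5.png",cams.camera(n)[:,:,::-1])
E
```

```text
t: 11.15
eef_pos: [411.1, -175.3, 300.3]
ee_rot: [0.994, -0.106, -0.001, 0.001]
force: [-0.0, 0.3, -5.8]
width: 15.2
t: 11.57
eef_pos: [411.1, -174.8, 300.3]
ee_rot: [0.994, -0.106, -0.001, 0.001]
force: [-0.4, -0.7, -5.6]
width: 15.5
t 11.5667 tcp [ 411.1 -174.8  300.3] yaw -0.212 tilt 0.11 w 15.5 F [-0.4 -0.7 -5.6] -> shift [ 1.399e+02 -3.000e-01  1.000e-01] roll 0.0
```

View pics/scene5.png

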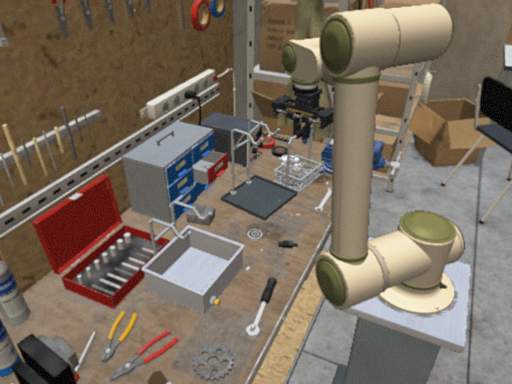

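View pics/top5.png

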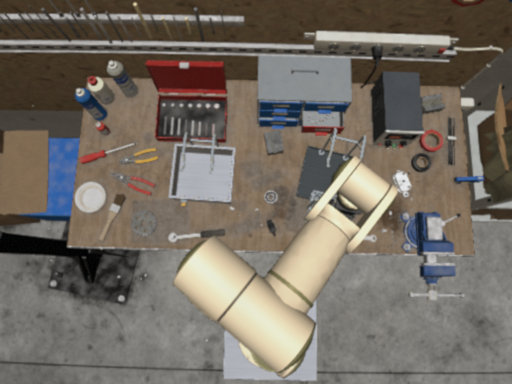

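The basket is in front of the stand at scene (300,172), still level. I zoom in to check it against the hooks, with the predicted bar and hooks overlaid.

Run:
```python
from h import *
im=cv2.imread("pics/scene5.png"); x0,y0,w,h,s=215,90,125,130,4.6
im=cv2.resize(im[y0:y0+h,x0:x0+w],None,fx=s,fy=s,interpolation=cv2.INTER_CUBIC)
cv2.imwrite("pics/c5.png",im)
R=lambda a:np.array([[np.cos(a),-np.sin(a)],[np.sin(a),np.cos(a)]])
def dr(pts,t,a,z0,c):
    p=[((proj("scene",np.r_[R(a)@np.array(q[:2])+t,z0+q[2]])-[x0,y0]+.5)*s).astype(int) for q in pts]; cv2.polylines(im,[np.array(p)],False,c,1)
for y in (46,-46): dr([(98,y,-234),(98,y,16),(26,y,16),(8,y,-8),(-8,y,-8),(-26,y,16)],(548,-204),-.213,250,(255,0,255))
dr([(-87,-102,16),(-87,102,16),(111,102,16),(111,-102,16),(-87,-102,16)],(548,-204),-.213,0,(255,0,255))
dr([(0,-62,-120),(0,-62,0),(0,62,0),(0,62,-120)],(411.1,-174.8),-.212,304.7,(0,0,255))
dr([(-50,-65,-120),(-50,65,-120),(50,65,-120),(50,-65,-120),(-50,-65,-120)],(411.1,-174.8),-.212,304.7,(0,0,255))
cv2.imwrite("pics/c5o.png",im)
```

```text
(no output)
```

View pics/c5.png

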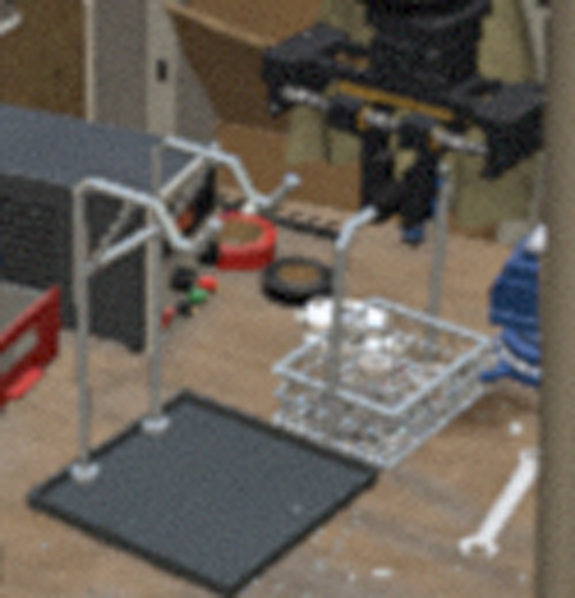

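View pics/c5o.png

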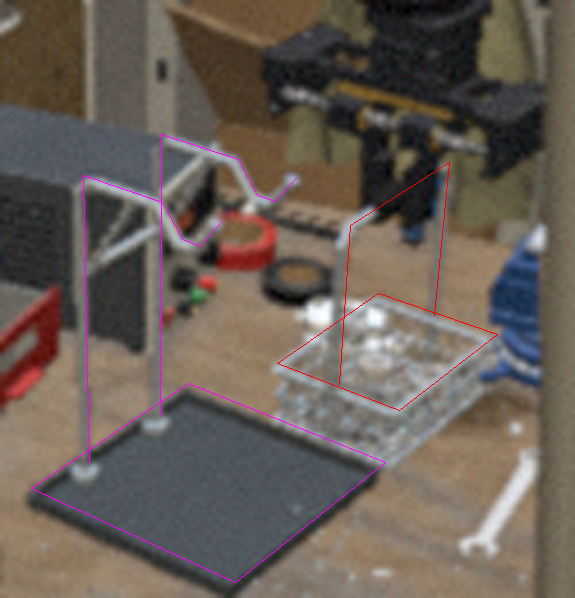

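Both overlays (stand and held basket) share the same small camera bias of about (+1,-1) px, so their relative position agrees to 1–2 mm. The pan is level. Advancing 140 mm.

```bash
python3 -m jog '[[1,0,0,0],[4,0,0,0],[9,0,0,0],[16,0,0,0],[25,0,0,0],[35,0,0,0],[45,0,0,0],[55,0,0,0],[65,0,0,0],[75,0,0,0],[85,0,0,0],[95,0,0,0],[105,0,0,0],[115,0,0,0],[124,0,0,0],[131,0,0,0],[136,0,0,0],[139,0,0,0],[140,0,0,0],[140,0,0,0]]' 0 45
python3 -m jog '[[0,0,0,0],[0,0,0,0],[0,0,0,0]]'
python3 - <<'E'
from h import *
goto((548,-204,245.7),-.213)
for n in ["scene","top"]: cv2.imwrite(f"pics/{n}6.png",cams.camera(n)[:,:,::-1])
a=cv2.imread("pics/scene6.png")[90:220,200:325]; cv2.imwrite("pics/c6.png",cv2.resize(a,None,fx=4.6,fy=4.6,interpolation=cv2.INTER_CUBIC))
a=cv2.imread("pics/top6.png")[110:240,280:400]; cv2.imwrite("pics/c6t.png",cv2.resize(a,None,fx=4,fy=4,interpolation=cv2.INTER_CUBIC))
E
```

```text
t: 13.33
eef_pos: [548.0, -204.5, 300.1]
ee_rot: [0.994, -0.106, -0.001, 0.001]
force: [0.1, 0.1, -5.9]
width: 15.5
t: 13.58
eef_pos: [547.8, -204.5, 300.2]
ee_rot: [0.994, -0.106, -0.001, 0.001]
force: [-0.2, 0.5, -4.7]
width: 15.7
t 13.5833 tcp [ 547.8 -204.5  300.2] yaw -0.213 tilt 0.13 w 15.7 F [-0.2  0.5 -4.7] -> shift [ 0.1 -0.6 54.5] roll 0.0
```

View pics/c6.png

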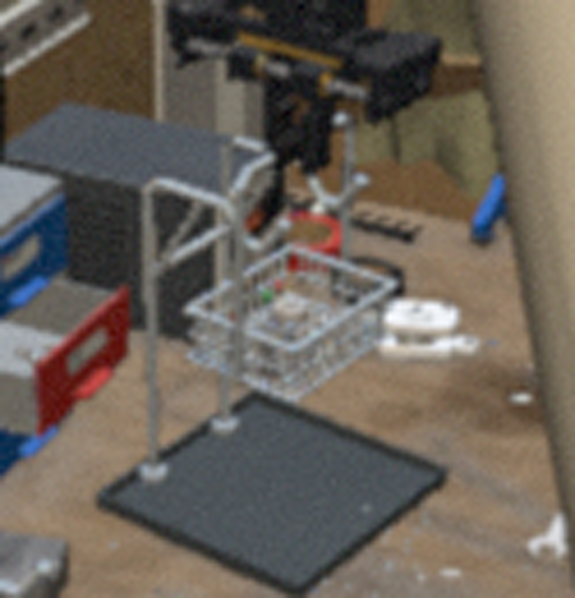

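View pics/c6t.png

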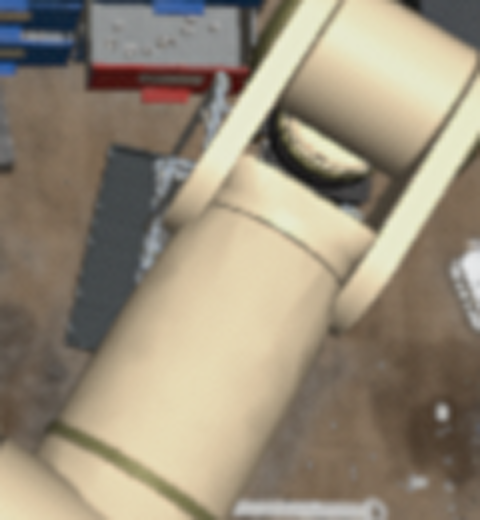

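No contact (force is only the load), and both hooks are inside the window: tips at crop (283,228) and (360,182). Lowering most of the way.

```bash
python3 -m jog '[[0,0,1,0],[0,0,3,0],[0,0,6,0],[0,0,9,0],[0,0,13,0],[0,0,17,0],[0,0,21,0],[0,0,25,0],[0,0,29,0],[0,0,33,0],[0,0,36,0],[0,0,39,0],[0,0,41,0],[0,0,43,0],[0,0,44,0],[0,0,45,0],[0,0,46,0],[0,0,46,0]]' 0 45
python3 - <<'E'
from h import *
goto((548,-204,245.7),-.213)
a=cams.camera("scene"); cv2.imwrite("pics/scene7.png",a[:,:,::-1])
a=cv2.imread("pics/scene7.png")[90:220,200:325]; cv2.imwrite("pics/c7.png",cv2.resize(a,None,fx=4.6,fy=4.6,interpolation=cv2.INTER_CUBIC))
E
```

```text
t: 15.18
eef_pos: [547.8, -204.6, 254.1]
ee_rot: [0.994, -0.106, -0.001, 0.001]
force: [0.8, 0.1, -5.8]
width: 15.4
t 15.1833 tcp [ 547.8 -204.6  254.1] yaw -0.213 tilt 0.12 w 15.4 F [ 0.8  0.1 -5.8] -> shift [ 0.1 -0.6  8.4] roll 0.0
```

View pics/c7.png

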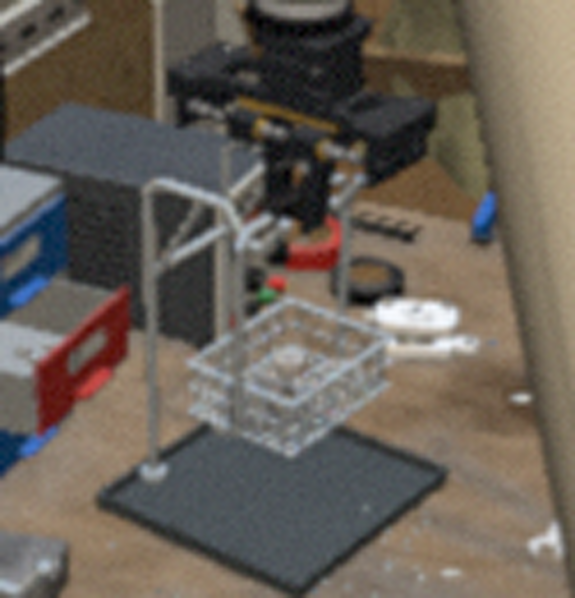

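Still free-hanging, about 8 mm to go. Lowering gently to contact.

```bash
python3 -m jog '[[0,0,1,0],[0,0,2,0],[0,0,3,0],[0,0,4,0],[0,0,5,0],[0,0,6,0],[0,0,7,0],[0,0,7,0],[0,0,7,0]]' 0 45
python3 -m jog '[[0,0,0.5,0],[0,0,1,0],[0,0,1.5,0],[0,0,1.5,0],[0,0,1.5,0]]' 0 45
```

```text
t: 15.98
eef_pos: [547.8, -204.6, 247.1]
ee_rot: [0.994, -0.106, -0.001, 0.001]
force: [-0.4, 1.1, -5.9]
width: 15.4
t: 16.4
eef_pos: [547.8, -204.6, 245.9]
ee_rot: [0.994, -0.106, -0.001, 0.001]
force: [-1.0, -0.5, -3.3]
width: 15.6
```

```bash
python3 -m jog '[[0,0,0.5,0],[0,0,1,0],[0,0,1,0],[0,0,1,0],[0,0,1,0]]' 0 45
python3 - <<'E'
from h import *
goto((548,-204,245.7),-.213)
for n in ["scene","top"]: cv2.imwrite(f"pics/{n}8.png",cams.camera(n)[:,:,::-1])
a=cv2.imread("pics/scene8.png")[90:220,200:325]; cv2.imwrite("pics/c8.png",cv2.resize(a,None,fx=4.6,fy=4.6,interpolation=cv2.INTER_CUBIC))
E
```

```text
t: 16.82
eef_pos: [547.9, -204.6, 245.5]
ee_rot: [0.994, -0.106, -0.0, 0.001]
force: [-1.4, 1.1, 4.1]
width: 15.3
t 16.8167 tcp [ 547.9 -204.6  245.5] yaw -0.213 tilt 0.12 w 15.3 F [-1.4  1.1  4.1] -> shift [-0.  -0.6 -0.2] roll 0.0
```

View pics/c8.png

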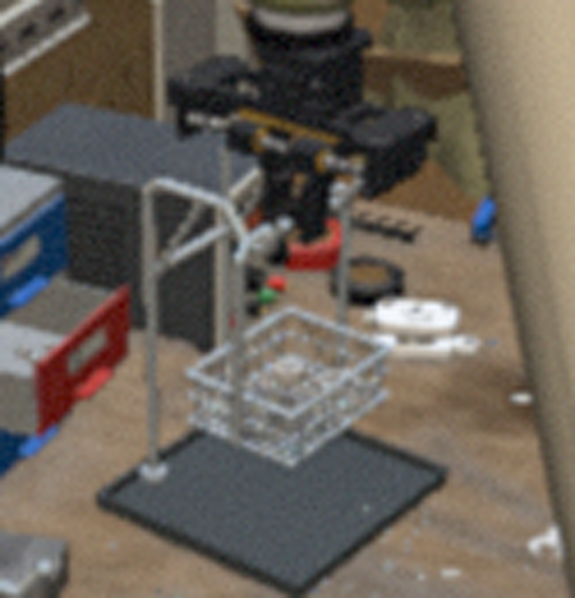

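The force has gone from -6 to +4 N at the predicted seat height, so the hooks are carrying the basket. The picture shows the bar down in the hooks at crop (262,240). Releasing.

```bash
python3 -m jog '[[0,0,0,0],[0,0,0,0],[0,0,0,0],[0,0,0,0],[0,0,0,0],[0,0,0,0]]' 0.6
python3 - <<'E'
from h import *
goto((548,-204,245.7),-.213)
a=cams.camera("scene"); cv2.imwrite("pics/scene9.png",a[:,:,::-1])
a=cv2.imread("pics/scene9.png")[90:220,200:325]; cv2.imwrite("pics/c9.png",cv2.resize(a,None,fx=4.6,fy=4.6,interpolation=cv2.INTER_CUBIC))
E
```

```text
t: 17.42
eef_pos: [548.0, -204.6, 245.4]
ee_rot: [0.994, -0.106, -0.0, 0.001]
force: [0.6, -0.0, -0.4]
width: 52.1
t 17.4167 tcp [ 548.  -204.6  245.4] yaw -0.213 tilt 0.12 w 52.1 F [ 0.6 -0.  -0.4] -> shift [-0.1 -0.6 -0.3] roll 0.0
```

View pics/c9.png

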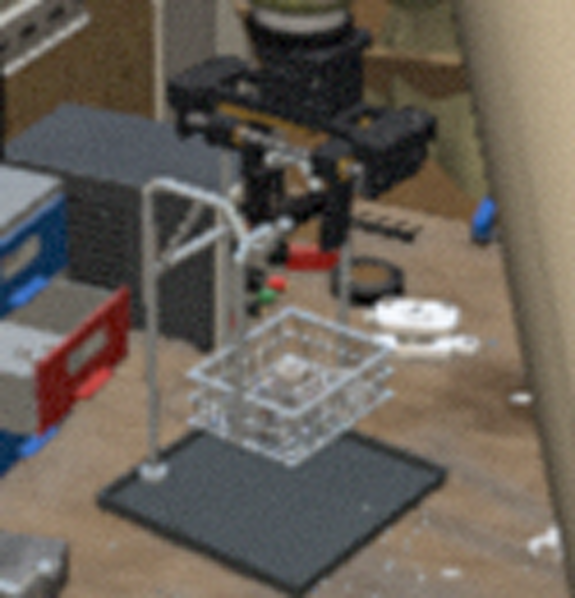

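The basket hangs unmoved between the open fingers. Retracting straight up, then away from the view.

```bash
python3 -m jog '[[0,0,-2,0],[0,0,-5,0],[0,0,-10,0],[0,0,-17,0],[0,0,-25,0],[0,0,-35,0],[0,0,-45,0],[0,0,-55,0],[0,0,-65,0],[0,0,-75,0],[0,0,-85,0],[0,0,-95,0],[0,0,-105,0],[0,0,-110,0]]'
python3 -m jog '[[-5,0,0,0],[-15,0,0,0],[-30,0,0,0],[-50,0,0,0],[-70,0,0,0],[-90,0,0,0],[-110,0,0,0],[-130,0,0,0],[-150,0,0,0],[-165,0,0,0],[-175,0,0,0],[-180,0,0,0],[-180,0,0,0]]'
python3 - <<'E'
from h import *
goto((548,-204,245.7),-.213)
for n in ["scene","top"]: cv2.imwrite(f"pics/{n}10.png",cams.camera(n)[:,:,::-1])
a=cv2.imread("pics/scene10.png")[90:220,200:325]; cv2.imwrite("pics/c10.png",cv2.resize(a,None,fx=4.6,fy=4.6,interpolation=cv2.INTER_CUBIC))
a=cv2.imread("pics/top10.png")[110:230,280:400]; cv2.imwrite("pics/c10t.png",cv2.resize(a,None,fx=4.6,fy=4.6,interpolation=cv2.INTER_CUBIC))
E
```

```text
t: 18.63
eef_pos: [548.1, -204.5, 357.5]
ee_rot: [0.994, -0.106, 0.001, 0.002]
force: [0.1, -0.8, 1.2]
width: 52.6
t: 19.72
eef_pos: [371.6, -166.3, 357.2]
ee_rot: [0.994, -0.106, 0.001, 0.002]
force: [-0.3, -0.5, -0.7]
width: 53.0
t 19.7167 tcp [ 371.6 -166.3  357.2] yaw -0.213 tilt 0.25 w 53.0 F [-0.3 -0.5 -0.7] -> shift [180.1  -0.8 112.1] roll -0.0
```

View pics/c10.png

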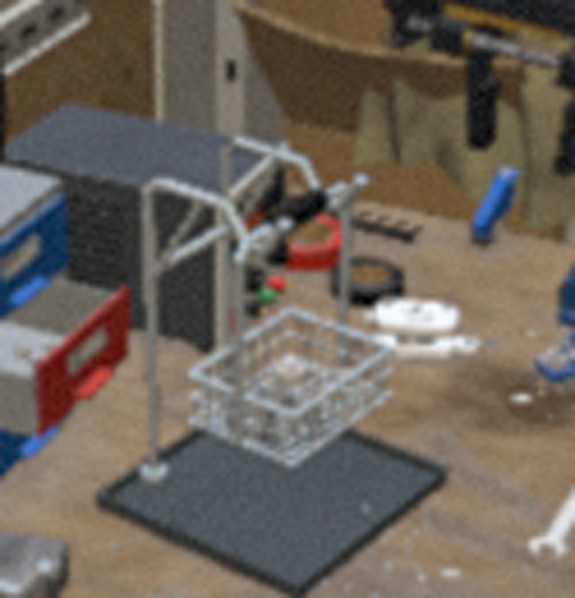

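View pics/c10t.png

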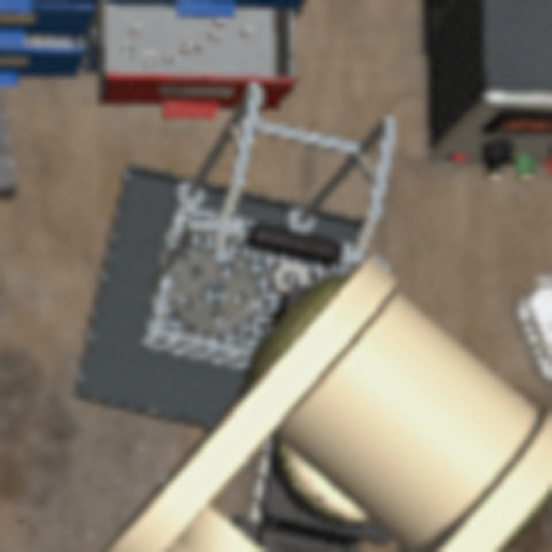

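The basket hangs in both hooks: grip at top crop (295,243), square to the hooks, with the sprocket at (215,290) and the bearing at (292,275). The arm hides the nut, so I move the arm aside to see it.

```bash
python3 -m jog '[[0,-5,0,0],[0,-15,0,0],[0,-30,0,0],[0,-50,0,0],[0,-70,0,0],[0,-90,0,0],[0,-110,0,0],[0,-130,0,0],[0,-150,0,0],[0,-170,0,0],[0,-190,0,0],[0,-210,0,0],[0,-230,0,0],[0,-245,0,0],[0,-250,0,0],[0,-250,0,0]]'
python3 - <<'E'
from h import *
np.set_printoptions(precision=1,suppress=True)
for n in ["scene","top"]: cv2.imwrite(f"pics/{n}11.png",cams.camera(n)[:,:,::-1])
x0,y0=300,125
im=cv2.imread("pics/top11.png"); a=im[y0:y0+95,x0:x0+90]; cv2.imwrite("pics/c11t.png",cv2.resize(a,None,fx=6,fy=6,interpolation=cv2.INTER_CUBIC))
for n,(x,y,w,h) in {"top":(330,155,32,20),"scene":(255,128,20,20)}.items():
    b=cv2.imread(f"pics/{n}11.png")[y:y+h,x:x+w]; m=(b.max(2)<75).astype(np.uint8)
    k,l,s,c=cv2.connectedComponentsWithStats(m); i=1+s[1:,4].argmax(); print(n,s[i],c[i]+[x,y],onz(n,c[i]+[x,y],260 if n=="top" else 253), cv2.minAreaRect(np.argwhere(l==i)[:,::-1].astype(np.float32)))
E
```

```text
t: 21.15
eef_pos: [425.3, 79.0, 356.0]
ee_rot: [0.994, -0.105, 0.001, 0.002]
force: [0.6, -0.8, 0.3]
width: 52.8
top [  3   3  21  10 123] [343.6 162.4] [ 545.9 -202.2  260. ] ((13.399999618530273, 7.200000286102295), (20.391464233398438, 6.724844455718994), 12.528807640075684)
scene [  0   0  20  20 183] [264.7 138.3] [ 535.6 -178.1  253. ] ((9.5, 9.5), (19.0, 19.0), 90.0)
```

View pics/c11t.png

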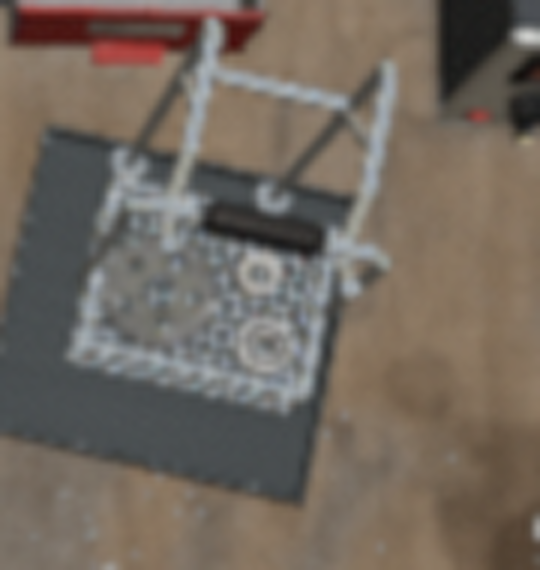

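The top crop shows the sprocket at (160,290), the nut at (262,272) and the bearing at (265,343), all in the hung basket. The grip measures (546,-202), within 4 mm of the seat. Handing in.

```bash
python3 -c "
from station import job,readout
print(job.close_job()); print(readout.observe()['t'])"
```

```text
the job is handed in; nothing more can be done
None
the job is handed in; nothing more can be done
```

The basket hangs on both hooks of the drip stand with the sprocket, the bearing and the nut in it, and I handed the job in at about 21 s of the 54 s allowed. No verdict was reported.

I gripped the handle at 45 N and lifted it 75 mm. I then drew it 140 mm out of the tub, carried it across level and moved it onto the hooks. I lowered it until the vertical force went from -6 N to +4 N at the expected seat height, then let go and backed the arm away.

- **Last checks that held:** the top picture shows all three parts in the pan. The grip measures about (546, -202) mm against my estimate of (548, -204) for the seat, turned about 0.2 rad like the stand. The tool force was close to zero after release.
- **Check that failed:** my last position reading from the scene camera was useless, because its colour mask picked up the background. So the final position rests on the top view, the seating force and the scene picture seen by eye. Earlier, the scene camera also read about 1 pixel off, by the same amount for the basket and the stand.

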